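# Seat the keyed ring mandrel in the ring-size reader and hold it down

## Robot

A 6-joint arm with a two-finger parallel gripper is mounted at the origin on the work surface. World frame = base frame: x ahead of the robot, y to its left, z up, the work surface at z = 0. Lengths are in mm, angles in rad, forces in N, time in s.
With the tool pointing down it reaches from about 275 to 750 mm from the base axis. Payload 10.2 kg.
Tool frame: the origin (TCP) lies at the very end of the fingers, on their centre line; the grasp point (between the pads) lies 19 mm behind it; z points along the fingers, y is the line along which they close (so a half turn about z gives the same grasp; the last joint's range is limited). The gripper opens to 85 mm and grips with 20 to 120 N. Pads are 22 mm wide; open, the fingers measure 114 mm over their backs; the gripper's body (76 mm by 85 mm) begins 54 mm behind the grasp point. The pads swing forward as they close: fully open they stand 13 mm farther back than shut.
Start: joints at [1.081, 0.313, 1.498, -0, 1.331, -0.223], TCP at [138.427, 506.428, 231.294] pointing down, gripper open.
Joint ranges: [-2.94, 2.94], [-0.97, 2.17], [0.19, 2.56], [-1.23, 4.37], [0.02, 3.11], [-2.88, 2.88]. Speed limits (rad/s): [2.39, 2.39, 3.01, 3.14, 3.14, 3.14].

## Interface

Orientations are given as a unit quaternion [w, x, y, z].
In Python, from rig import * gives the robot as it stands. The module is installed in compiled form; this text tells all that it offers.
- The arm moves only by the shell command python3 -m crank 'ROWS' [FORCE]. ROWS is JSON, a list that holds one entry, the list of rows, each a list of 7 numbers: the shift along the tool's x, y, z in units of 25 mm (1.0 is 25 mm), then the turn, a rotation vector about the tool's x, y, z in units of 8 degrees (1.0 is 8 degrees), then the finger opening in mm, from 0 to 85.4. A call has exactly 8 rows; each row shifts and turns the commanded pose from where the row before left it, along the tool's axes as they then stand; what a row does not reach is not made up. A row lasts 1/10 s, in which the tool goes at most 50 mm and 8.59 degrees, less where a joint would pass 70% of its speed; a pose out of reach is approached as far as the arm can. A call is refused whole if a number of a shift passes 1 or a number of a turn 1, either way. A call with a gripper value outside its range is refused whole. The fingers move at their own pace and stop on an object; FORCE is the grip in N (left out, the last holds). Time passes only in rows, so rows that do not move let the fingers close, or fill a call up. It gives the time, the measured TCP pose, the force, the opening and the grip force at its end, in the units of the state.
- sense(): the state, without advancing time (a new reading comes with each control period).
- capture(name): name is "scene" or "side" or "wrist"; returns the picture (384x512x3 uint8, blue, green, red); there is no depth.
- camera_model(name): a dict with "fx", "fy", "cx", "cy" (pixels), "world_from_camera" (4x4, takes a point from camera to world coordinates); the wrist camera has in their place "T_tool_cam" (4x4, takes a point from camera to tool coordinates, whose origin is the TCP and whose axes are the flange's). Camera axes: x right, y up, looking along -z (the intrinsics and any distortion apply to the point x, -y, -z); pixel columns grow to the right and rows downward; lengths in mm; the calibration is good to about 2 mm. A picture is of the moment at which its call begins: read the wrist's pose just before it. camera_model takes no time and is no camera call.
- finish_job(): hands the job in; it is judged then, once.
The state is a dict: "time_s": time; "joints": joint angles; "dq": joint speeds; "tau": joint torques, N m; "eef_pos": TCP position; "ee_rot": TCP orientation; "force": force on the tool from outside, world axes, zero at the start; "wrist_torque": the same for the moment, N m; "grip_width": opening from 0.0 (shut) to 1.0 (fully open); "grip_force": force on a finger pad.
Only numpy, scipy, OpenCV 4.12 (cv2) and the standard library are available. Lean on these libraries where they do the work, as an engineer would, in place of code of your own. Each camera call takes 0.05 s, during which the arm holds its last target. There are 200 camera calls.

## Task

Zero the ring-size reader: take the ring mandrel with the cross-shaped foot and flat tang out of the walnut stand, slide its foot down into the reader's socket, turned so that the four lugs mesh with the four slots, and push it fully home against the spring until its collar sits on the socket's rim. Finish while still holding the mandrel upright and pressed down; do not let it go. Leave the plain mandrel, the loupe, the signet ring and the pocket watch where they are.

Things in the scene. Friction and masses are not known exactly. Their poses are not given: they have to be found in the camera images.
- mandrel: Keyed ring mandrel, upright in one recess of the stand, loose, about 0.18 kg. Origin: centre of its underside, z up its axis. Steel foot 0 to 22 mm high: two crossed bars 29 mm long, 8 mm wide, along its x and y (four lugs). Round neck, 24 mm across, to 34 mm; collar 46 mm across, 34 to 40 mm; black cone, 28 mm across at 40 mm, 19 at 92 mm; then the flat tang.
- tang (a point): Middle of the mandrel's flat steel tang, 110 mm above its underside, same axes as the mandrel. The tang reaches from 92 to 128 mm, measures 26 mm along x and 10 mm along y: grip it from above across the 10 mm.
- socket_mouth (a point): Centre of the rim of the reader's steel socket, 65 mm above the counter, z up. Mouth flared: 40 mm across, 33 mm at 4 mm depth; round bore 33 mm to 14 mm depth; then four slots 10.4 mm wide, a cross along this frame's x and y, to 28 mm depth, where the spring pad lies. Mandrel fully home: its underside 34 mm below this point, collar on the rim.
- slot_edge (a point): On the socket's axis, 14 mm below the rim, where the slots begin; same axes. Any quarter turn of the mandrel fits; with lugs over about 5 degrees off, the foot stands on the slot edges here. Four stub arms outside the rim (34 mm radius, 8 mm wide) line up with the slots. The socket swivels about z against a drag of 0.25 N m and stays where left.
- plain_mandrel: Plain mandrel, to be left alone: stands loose in the other recess, same size and cone, but with a round foot and a ball of 22 mm diameter on top (top at 126 mm). Origin: centre of its underside.
- stand: Fixed walnut block, 80 x 190 x 22 mm (x, y, z), origin under its centre; two round recesses 36 mm across and 12 mm deep at y = +50 and -50 mm, one mandrel in each (their undersides 10 mm above the counter).
- pad (a joint): Spring pad under the slot, m: 0 when up, 0.006 when the mandrel is fully home (collar on the rim), end of travel 0.008. Its spring pushes up with 4 N at 0 and 8.8 N at 0.006, more than the mandrel's weight, so it must be kept pressed.
- reader: Fixed grey ring-size reader: housing 50 mm high, origin on the counter under the socket axis, from -60 to +120 mm along its x and 130 mm wide along y; the display at its back (+x, from 60 mm on) rises to 80 mm.
- loupe: Loose steel loupe, 20 mm high, lying on the counter, 75 mm long; leave it. Origin under its lens.
- signet_ring: Loose gold signet ring, 24 mm across, 10 mm high, lying on the counter; leave it. Origin under its centre.
- watch: Loose silver pocket watch, 48 mm across, 13 mm thick, lying face up on the counter; leave it. Origin under its centre.
There are look-alikes about, which are no part of the job. Leave any blue or yellow look-alike of the mandrel alone.

How it is judged (in metres and radians):
On the way, in this order (a step that is already met when the one before it is completed fails the run):
1. the keyed mandrel is lifted clear of its stand (height (world z) of mandrel above 0.03 m and contact force between mandrel and stand below 0.05 N), for 0.1 s.
2. its foot is in the socket's bore (horizontal distance between mandrel and socket_mouth below 0.005 m and z of mandrel in the frame of socket_mouth below -0.006 m), for 0.05 s.
At the end, for the whole second after the job is handed in: The keyed mandrel is upright (within 4 degrees), at rest, within 3 mm of the socket's axis, its underside at least 31.5 mm below the rim (home is 34), the pad pressed down over 4 mm and pushing back over 3 N, the gripper still on the mandrel (over 2 N) (value of joint pad above 0.004 m and z of mandrel in the frame of socket_mouth below -0.0315 m and horizontal distance between mandrel and socket_mouth below 0.003 m and angle between mandrel's own z axis and vertical below 0.07 rad and contact force between mandrel and the fingers above 2 N and contact force between mandrel and pad above 3 N and linear speed of mandrel below 0.02 m/s); the arm keeps its last pose, push and grip.
It fails at once if the plain mandrel is shifted or tipped (distance of plain_mandrel from where it was at the start of the episode above 0.015 m or angle between plain_mandrel's own z axis and vertical above 0.3 rad).
It fails at once if the loupe, the signet ring or the watch is shifted (distance of any of loupe, signet_ring, watch from where it was at the start of the episode above 0.02 m).
It also fails if it takes over 42 s, if anything falls off the work surface, if the arm or the gripper's body presses on something with over 40 N, if the wrist force passes 120 N, or if a joint passes its speed limit or range.

## Working session

There is one attempt and no reset: what is moved stays moved. The work goes in short steps, Python scripts to look and compute and a shell command to move; the robot and the scene stay as the last step left them, time stands still between calls to the robot, and variables do not carry over. Pictures are saved under pics/ and viewed, at most 11 in all, crops included, and the job is handed in when it is done.

```bash
mkdir -p pics
cat > h.py <<'E'
import numpy as np, cv2
from rig import *
def ray(name,u,v,m=None,T=None):
    m=m or camera_model(name)
    T=np.array(m["world_from_camera"]) if T is None else T
    d=np.array([(u-m["cx"])/m["fx"],-(v-m["cy"])/m["fy"],-1.0])
    return T[:3,3],T[:3,:3]@d
def onz(name,u,v,z,T=None):
    o,d=ray(name,u,v,T=T); return o+d*(z-o[2])/d[2]
def proj(name,p,T=None):
    m=camera_model(name);T=np.array(m["world_from_camera"]) if T is None else T
    c=np.linalg.inv(T)@np.append(p,1);return m["cx"]+m["fx"]*c[0]/-c[2],m["cy"]-m["fy"]*c[1]/-c[2]
def R(q):
    from scipy.spatial.transform import Rotation as Ro
    return Ro.from_quat([q[1],q[2],q[3],q[0]]).as_matrix()
def wristT(s):
    T=np.eye(4);T[:3,:3]=R(s["ee_rot"]);T[:3,3]=s["eef_pos"]
    return T@np.array(camera_model("wrist")["T_tool_cam"])
def tri(n1,p1,n2,p2,T1=None,T2=None):
    o1,d1=ray(n1,*p1,T=T1);o2,d2=ray(n2,*p2,T=T2)
    t=np.linalg.lstsq(np.c_[d1,-d2],o2-o1,rcond=None)[0]
    a,b=o1+t[0]*d1,o2+t[1]*d2;return (a+b)/2,np.linalg.norm(a-b)
E
python3 - <<'E'
from h import *
np.set_printoptions(precision=3,suppress=True)
s=sense();print(s)
for n in["scene","side","wrist"]:
    print(n,camera_model(n)); cv2.imwrite(f"pics/{n}0.png",capture(n))
E
```

```text
{'time_s': 0.0, 'joints': array([ 1.081,  0.313,  1.498,  0.   ,  1.331, -0.223]), 'dq': array([ 0.001, -0.   ,  0.001,  0.001, -0.001,  0.001]), 'tau': array([  0.   , -41.226, -25.975,  -0.   ,   0.004,  -0.   ]), 'eef_pos': array([138.284, 506.186, 230.715]), 'ee_rot': array([-0.   ,  0.133,  0.991, -0.001]), 'force': array([-0.62 , -0.05 , -0.228]), 'wrist_torque': array([ 0.03 , -0.049, -0.004]), 'grip_force': 0.0, 'grip_width': 1.0021033528712555}
scene {'fx': 367.61859136738946, 'fy': 367.61859136738946, 'cx': 250.19674379572052, 'cy': 191.09857129698818, 'world_from_camera': array([[  -0.334,   -0.612,    0.717, 1046.098],
       [   0.943,   -0.22 ,    0.251,  171.561],
       [   0.004,    0.76 ,    0.65 ,  534.206],
       [   0.   ,    0.   ,    0.   ,    1.   ]])}
side {'fx': 391.1837226364362, 'fy': 391.1837226364362, 'cx': 255.23031167116594, 'cy': 190.46017037165547, 'world_from_camera': array([[   0.978,    0.128,   -0.162,  475.694],
       [  -0.205,    0.525,   -0.826, -547.946],
       [  -0.021,    0.842,    0.54 ,  473.427],
       [   0.   ,    0.   ,    0.   ,    1.   ]])}
wrist {'fx': 291.1138236505686, 'fy': 291.1138236505686, 'cx': 255.3762226898297, 'cy': 189.76231114638858, 'T_tool_cam': array([[  -0.001,    0.96 ,    0.28 ,   71.171],
       [   1.   ,    0.001,   -0.   ,   -0.126],
       [  -0.   ,    0.28 ,   -0.96 , -142.204],
       [   0.   ,    0.   ,    0.   ,    1.   ]])}
```

View pics/scene0.png

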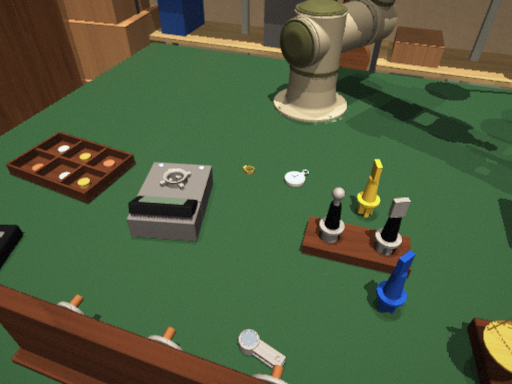

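View pics/side0.png

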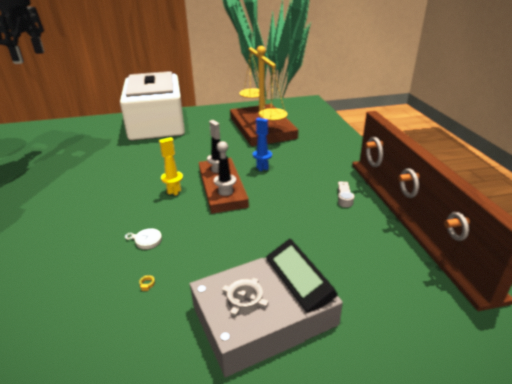

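View pics/wrist0.png

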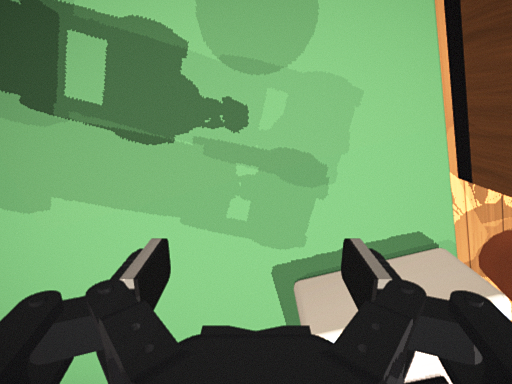

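The scene picture shows these candidates: the black mandrel with the flat tang (scene 398,208; side 215,130), which is the target, the plain one with a ball (scene 337,193; side 223,147), and the yellow (370,190) and blue (394,285) look-alikes. The socket is at scene (176,177) and side (245,294), the watch at scene (295,179), the ring at (249,170) and the loupe at (260,347). The wrist view shows only the counter and shadows. Next is a close crop of the target and the socket.

Run:
```python
from h import *
np.set_printoptions(precision=1,suppress=True)
a=cv2.imread("pics/scene0.png");b=cv2.imread("pics/side0.png")
f=lambda i,x,y:cv2.resize(i[y:y+75,x:x+100],(400,300),interpolation=cv2.INTER_CUBIC)
cv2.imwrite("pics/crop1.png",np.vstack([np.hstack([f(a,330,185),f(b,175,110)]),np.hstack([f(a,130,140),f(b,195,255)])]))
for k,p,q in[("tang",(400,207),(215,130)),("collar",(388,239),(216,162)),("ball",(338,193),(223,147)),("socket",(176,177),(245,294)),("yellow",(377,163),(167,144)),("blue",(405,257),(262,122))]:
    print(k,*tri("scene",p,"side",q))
```

```text
tang [545.5 257.7 120.6] 2.228381883742386
collar [542.1 258.1  39.8] 1.0373077081182314
ball [550.2 156.2 126.3] 0.47359383056579574
socket [ 531.5 -171.8   59.4] 0.1405264427078422
yellow [438.9 210.4 123.2] 6.044152288756806
blue [654.9 268.4 123.3] 1.4816057887602334
```

View pics/crop1.png

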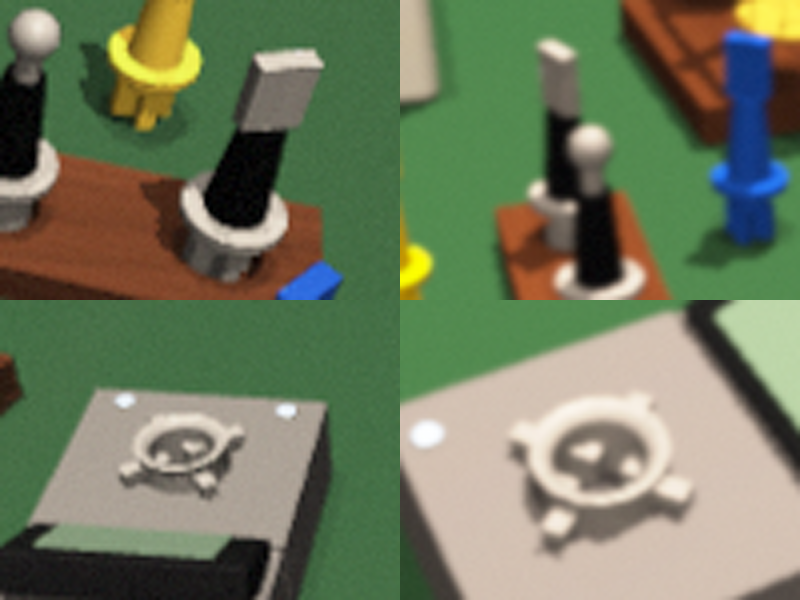

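The target is confirmed: black cone, flat steel tang, white collar, at about (544,258). Moving above it.

```bash
python3 -m crank '[[[-1,-0.29,0,0,0,0,85],[-1,-0.29,0,0,0,0,85],[-1,-0.29,0,0,0,0,85],[-1,-0.29,0,0,0,0,85],[-1,-0.29,0,0,0,0,85],[-1,-0.29,0,0,0,0,85],[-1,-0.29,0,0,0,0,85],[-1,-0.29,0,0,0,0,85]]]'
python3 -m crank '[[[-1,-0.29,0,0,0,0,85],[-1,-0.29,0,0,0,0,85],[-1,-0.29,0,0,0,0,85],[-1,-0.29,0,0,0,0,85],[-1,-0.29,0,0,0,0,85],[-1,-0.29,0,0,0,0,85],[-1,-0.29,0,0,0,0,85],[-1,-0.29,0,0,0,0,85]]]'
python3 -m crank '[[[-1,-0.29,0,0,0,0,85],[-1,-0.29,0,0,0,0,85],[-0.3,-0.2,0,0,0,0,85],[0,0,0,0,0,0,85],[0,0,0,0,0,0,85],[0,0,0,0,0,0,85],[0,0,0,0,0,0,85],[0,0,0,0,0,0,85]]]'
python3 - <<'E'
from h import *
np.set_printoptions(precision=3,suppress=True)
s=sense();print(s["eef_pos"],s["ee_rot"],s["joints"]);np.save("T1.npy",wristT(s))
i=capture("wrist");cv2.imwrite("pics/w1.png",i)
print(proj("wrist",np.array([544,258,138]),T=wristT(s)))
c=[(258,52),(320,52),(322,68),(250,72)]
P=[onz("scene",330+x/4,185+y/4,138)[:2] for x,y in c];print(np.array(P))
E
```

```text
time_s: 0.95
eef_pos: [316.8, 397.0, 231.1]
ee_rot: [-0.0, 0.133, 0.991, -0.0]
force: [0.7, -0.0, -0.2]
grip_width: 0.991
grip_force: 0.0
time_s: 1.75
eef_pos: [494.5, 288.4, 231.0]
ee_rot: [-0.0, 0.133, 0.991, -0.0]
force: [-0.4, 0.2, 0.1]
grip_width: 0.996
grip_force: 0.0
time_s: 2.55
eef_pos: [543.7, 255.5, 231.5]
ee_rot: [0.0, 0.133, 0.991, 0.0]
force: [0.3, 0.0, -0.1]
grip_width: 0.998
grip_force: 0.0
[543.652 255.536 231.481] [0.    0.133 0.991 0.   ] [ 0.245  0.482  1.253  0.     1.407 -1.06 ]
(np.float64(258.4141767156638), np.float64(192.02212304253615))
[[545.508 245.354]
 [536.956 269.157]
 [546.896 270.125]
 [559.185 242.958]]
```

View pics/w1.png

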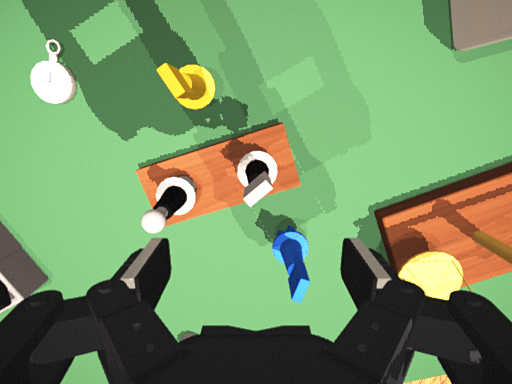

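The wrist view shows the keyed mandrel with its tang at about (258,188) and collar at (257,170). The ball mandrel is at (155,220), yellow at (190,85), blue at (292,270).

Run:
```python
from h import *
i=cv2.imread("pics/w1.png")
cv2.imwrite("pics/crop2.png",cv2.resize(i[150:215,225:300],(750,600)[0:1]*1+(650,),interpolation=cv2.INTER_CUBIC)[:600])
```

```text
(no output)
```

View pics/crop2.png

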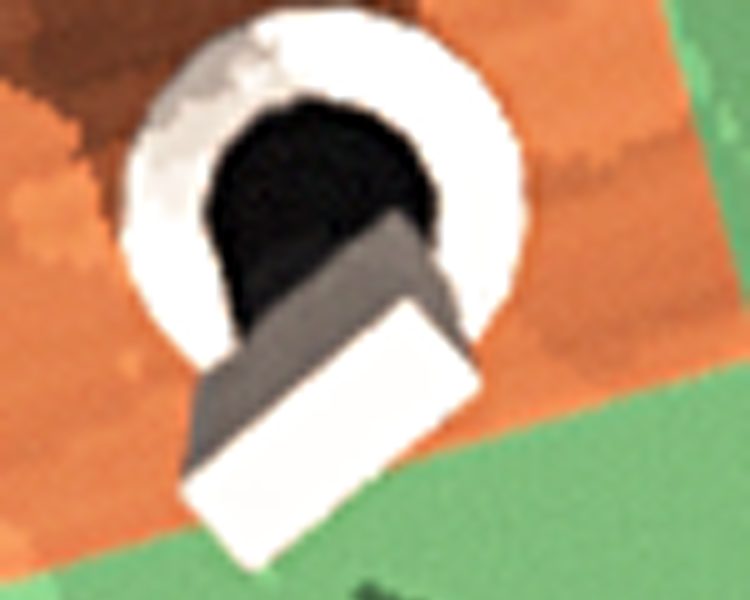

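The crop shows the tang's top face with corners at crop (405,300), (480,382), (258,572) and (182,490), i.e. wrist pixels (265.5,180), (273,188.2), (250.8,207.2) and (243.2,199). The collar centre is at (257.5,169.5).

Run:
```python
from h import *
np.set_printoptions(precision=2,suppress=True)
T=np.load("T1.npy")
C=np.array([onz("wrist",225+x/10-.45,150+y/10-.45,138,T) for x,y in[(405,300),(480,382),(258,572),(182,490)]])
c=C.mean(0);L=(C[0]+C[1]-C[2]-C[3])/2;W=(C[1]+C[2]-C[0]-C[3])/2
print(C[:,:2],c,np.linalg.norm(L),np.linalg.norm(W),"long ax deg",np.degrees(np.arctan2(L[1],L[0])),"W",np.degrees(np.arctan2(W[1],W[0])))
print("collar",onz("wrist",225+32.5-.45,150+20.5-.45,50,T))
t=T@np.linalg.inv(np.array(camera_model("wrist")["T_tool_cam"]));print("in tool",t[:3,:3].T@(c-t[:3,3]),"L in tool deg",np.degrees(np.arctan2(*(t[:3,:3].T@L)[[1,0]])))
# socket from wide views: arm directions
for n,ox,oy,pts in[("scene",130,140,[(238,135),(130,173),(207,185),(165,118)]),("side",195,255,[(525,133),(640,105),(675,190),(557,222)])]:
    A=np.array([onz(n,ox+(x-(400 if n=="side" else 0))/4,oy+y/4,62) for x,y in pts]);print(n,A[:,:2],A.mean(0),np.degrees(np.arctan2(A[:,1]-A[:,1].mean(),A[:,0]-A[:,0].mean())))
```

```text
[[534.96 266.18]
 [543.51 270.46]
 [554.91 247.88]
 [546.08 243.63]] [544.87 257.04 138.  ] 25.215564746967917 9.680161992912137 long ax deg 116.52347722530867 W 26.143750937051397
collar [544.23 257.28  50.  ]
in tool [-0.76  1.76 93.48] L in tool deg 48.23024616180714
scene [[ 515.06 -148.65]
 [ 561.75 -185.87]
 [ 557.07 -144.83]
 [ 514.94 -191.62]] [ 537.2  -167.74   62.  ] [ 139.24  -36.45   49.08 -132.99]
side [[ 507.33 -157.74]
 [ 549.44 -153.74]
 [ 552.94 -194.47]
 [ 511.98 -198.96]] [ 530.42 -176.23   62.  ] [ 141.32   49.78  -39.01 -129.05]
```

```bash
python3 -m crank '[[[-0.03,0.07,0.5,0,0,1,85],[0,0,0.5,0,0,1,85],[0,0,0.5,0,0,1,85],[0,0,0.5,0,0,1,85],[0,0,0.5,0,0,1,85],[0,0,0.5,0,0,1,85],[0,0,0,0,0,0.03,85],[0,0,0,0,0,0,85]]]' 80
python3 - <<'E'
from h import *
s=sense();Rm=R(s["ee_rot"]);print(s["eef_pos"],np.degrees(np.arctan2(Rm[1,:2],Rm[0,:2])),s["joints"]);print(Rm.T@(np.array([544.6,257.2,101])-s["eef_pos"])/25)
E
```

```text
time_s: 3.4
eef_pos: [545.3, 256.7, 156.7]
ee_rot: [0.0, 0.525, 0.851, 0.0]
force: [0.6, -0.3, 0.1]
grip_width: 0.998
grip_force: 0.0
[545.26786575 256.67816457 156.69826137] [116.67917632  26.67917728] [ 2.45780350e-01  5.44653241e-01  1.35337453e+00 -2.69473434e-05
  1.24333185e+00 -2.19850462e-01]
[ 0.03081454 -0.01499267  2.22792486]
```

```bash
python3 -m crank '[[[0.02,0,0.45,0,0,0,85],[0,0,0.45,0,0,0,85],[0,0,0.45,0,0,0,85],[0,0,0.45,0,0,0,85],[0,0,0.4,0,0,0,85],[0,0,0,0,0,0,20],[0,0,0,0,0,0,0],[0,0,0,0,0,0,0]]]' 80
python3 -m crank '[[[0,0,0,0,0,0,0],[0,0,0,0,0,0,0],[0,0,0,0,0,0,0],[0,0,0,0,0,0,0],[0,0,0,0,0,0,0],[0,0,0,0,0,0,0],[0,0,0,0,0,0,0],[0,0,0,0,0,0,0]]]' 80
```

```text
time_s: 4.2
eef_pos: [545.3, 257.1, 101.8]
ee_rot: [0.0, 0.526, 0.85, 0.0]
force: [0.6, 0.2, 0.3]
grip_width: 0.508
grip_force: 0.0
time_s: 5.0
eef_pos: [545.6, 257.2, 102.5]
ee_rot: [0.001, 0.526, 0.85, 0.001]
force: [-0.0, 0.2, 6.0]
grip_width: 0.11
grip_force: 82.0
```

```bash
python3 -m crank '[[[0,0,-0.4,0,0,0,0],[0,0,-0.8,0,0,0,0],[0,0,-1,0,0,0,0],[0,0,-1,0,0,0,0],[0,0,-1,0,0,0,0],[0,0,-1,0,0,0,0],[0,0,-0.8,0,0,0,0],[0,0,-0.2,0,0,0,0]]]' 80
python3 - <<'E'
from h import *
s=sense();Rm=R(s["ee_rot"]);print(s["eef_pos"],s["force"],np.degrees(np.arctan2(Rm[1,:2],Rm[0,:2])),s["joints"]);print(Rm.T@(np.array([531,-172,250])-s["eef_pos"])/25)
np.save("T2.npy",wristT(s));cv2.imwrite("pics/w2.png",capture("wrist"));cv2.imwrite("pics/s2.png",capture("side"))
E
```

```text
time_s: 5.8
eef_pos: [545.4, 257.2, 258.9]
ee_rot: [0.001, 0.526, 0.85, 0.001]
force: [1.0, 1.5, -2.0]
grip_width: 0.106
grip_force: 81.2
[545.43505016 257.18604552 258.87482679] [ 1.0412377   1.51080683 -2.0016285 ] [116.4758115   26.47598256] [ 2.46529258e-01  4.70775946e-01  1.19949193e+00  9.15039118e-06
  1.46752488e+00 -2.15563243e-01]
[-15.10925847  -8.17174101   0.3367928 ]
```

View pics/w2.png

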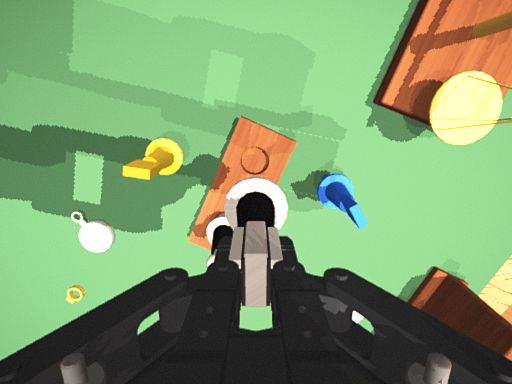

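The mandrel is held straight and clear of the stand. The empty recess shows at (255,160) and the plain mandrel is untouched. I'm carrying it to a stand-off where the wrist camera can see the socket.

```bash
python3 -m crank '[[[-0.5,-0.2,0,0,0,0,0],[-1,-0.4,0,0,0,0,0],[-1,-0.4,0,0,0,0,0],[-1,-0.4,0,0,0,0,0],[-1,-0.4,0,0,0,0,0],[-1,-0.4,0,0,0,0,0],[-1,-0.4,0,0,0,0,0],[-1,-0.4,0,0,0,0,0]]]' 80
python3 -m crank '[[[-1,-0.4,0,0,0,0,0],[-1,-0.4,0,0,0,0,0],[-1,-0.4,0,0,0,0,0],[-1,-0.4,0,0,0,0,0],[-1,-0.4,0,0,0,0,0],[-1,-0.4,0,0,0,0,0],[-1,-0.4,0,0,0,0,0],[-1,-0.4,0,0,0,0,0]]]' 80
python3 -m crank '[[[-1,-0.4,0,0,0,0,0],[-1,-0.4,0,0,0,0,0],[-0.1,0,0,0,0,0,0],[0,0,0,0,0,-1,0],[0,0,0,0,0,-1,0],[0,0,0,0,0,-1,0],[0,0,0,0,0,0,0],[0,0,0,0,0,0,0]]]' 80
python3 - <<'E'
from h import *
s=sense();Rm=R(s["ee_rot"]);print(s["eef_pos"],s["force"],np.degrees(np.arctan2(Rm[1,:2],Rm[0,:2])),s["joints"])
T=wristT(s);np.save("T3.npy",T);i=capture("wrist");cv2.imwrite("pics/w3.png",i);cv2.imwrite("pics/s3.png",capture("side"));cv2.imwrite("pics/c3.png",capture("scene"))
u,v=map(int,proj("wrist",np.array([531,-174,65]),T=T));print(u,v)
x,y=max(u-60,0),max(v-50,0);np.save("o3.npy",[x,y])
cv2.imwrite("pics/w3c.png",cv2.resize(i[y:y+100,x:x+120],None,fx=6,fy=6,interpolation=cv2.INTER_CUBIC));print(x,y)
E
```

```text
time_s: 6.7
eef_pos: [560.8, 53.8, 255.0]
ee_rot: [-0.001, 0.527, 0.85, -0.001]
force: [0.9, 0.1, -1.4]
grip_width: 0.101
grip_force: 81.1
time_s: 7.5
eef_pos: [578.1, -160.7, 254.9]
ee_rot: [-0.001, 0.527, 0.85, -0.0]
force: [0.2, -0.4, -1.4]
grip_width: 0.107
grip_force: 81.1
time_s: 8.3
eef_pos: [584.1, -214.7, 255.7]
ee_rot: [-0.001, 0.34, 0.94, 0.0]
force: [-0.1, 0.3, -1.1]
grip_width: 0.105
grip_force: 81.1
[ 584.11022568 -214.68866977  255.71022082] [-0.13057024  0.28312298 -1.14690702] [140.26218488  50.26219824] [-5.40202951e-01  5.21333010e-01  1.13008251e+00 -1.63798957e-05
  1.49136953e+00 -1.41744237e+00]
253 109
193 59
```

View pics/w3c.png

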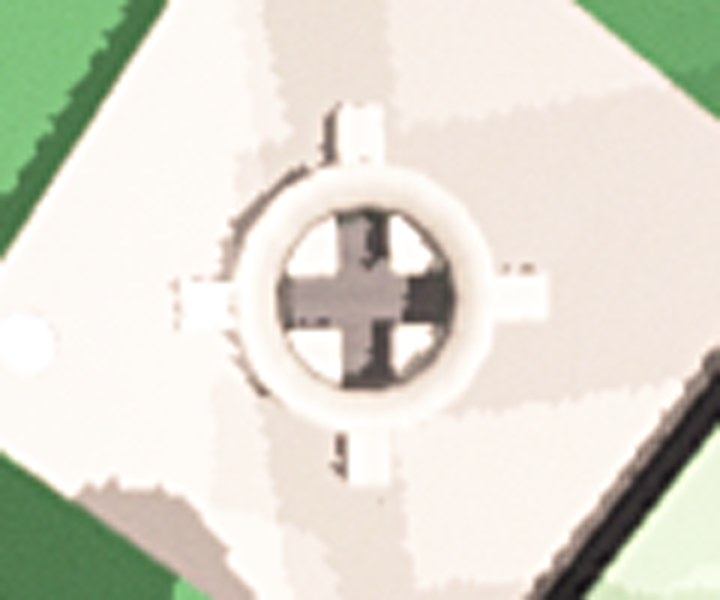

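The crop shows the socket: rim centre at about crop (364,298), i.e. wrist pixel (253.5,108.6). The arm ends are left (178,303), right (547,295), top (361,103) and bottom (367,484), which is about 1° of turn from the tool's axes.

Run:
```python
from h import *
np.set_printoptions(precision=2,suppress=True)
T=np.load("T3.npy");o=np.load("o3.npy")
f=lambda x,y,z:onz("wrist",o[0]+(x+.5)/6-.5,o[1]+(y+.5)/6-.5,z,T)
c=f(363.5,298.5,65);t=f(368,298.5,61)
print("rim",c,"throat",t,"rim dia",np.linalg.norm(f(237,298,65)-f(490,298,65)),np.linalg.norm(f(363,165,65)-f(363,432,65)))
print("throat dia",np.linalg.norm(f(280,298,61)-f(456,298,61)))
for z in(60,65):
    l,r,u,d=f(178,303,z),f(547,295,z),f(361,103,z),f(367,484,z)
    a=lambda p,q:np.degrees(np.arctan2((p-q)[1],(p-q)[0]))
    print(z,"LR",a(r,l),np.linalg.norm(r-l),"UD",a(u,d),np.linalg.norm(u-d),"ctr",(l+r+u+d)/4)
s=sense();Rm=R(s["ee_rot"]);print("need tool (units):",Rm.T@(c-s["eef_pos"])/25, "tool", np.degrees(np.arctan2(Rm[1,:2],Rm[0,:2])))
# held collar white pixels
i=cv2.imread("pics/w3.png");cv2.imwrite("pics/w3d.png",cv2.resize(i[150:320,180:340],None,fx=3.5,fy=3.5,interpolation=cv2.INTER_CUBIC))
```

```text
rim [ 530.57 -173.41   65.  ] throat [ 531.11 -172.81   61.  ] rim dia 46.44941945092203 47.23386900752022
throat dia 32.70076614340401
60 LR 51.418480616410406 68.79249195329173 UD 141.04293983843772 68.34464895421019 ctr [ 530.62 -173.57   60.  ]
65 LR 51.418480616410484 67.7748460135316 UD 141.04293983843772 67.33362794686238 ctr [ 530.61 -173.51   65.  ]
need tool (units): [ 2.71 -0.1   7.64] tool [140.35  50.35]
```

View pics/w3d.png

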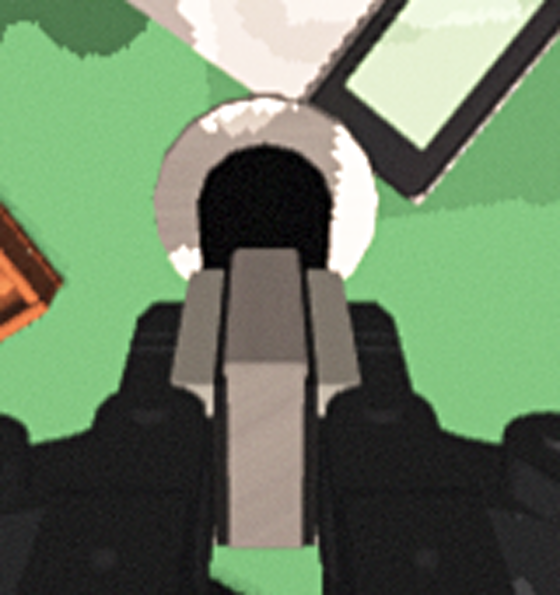

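The held collar spans x 155–378 with its top at y 95 in this crop. The mandrel axis is therefore within about 0.6 mm of the TCP axis in tool x and 0.3 mm in y, and upright. Aligning above the socket.

```bash
python3 -m crank '[[[0,0,0,0,0,-0.11,0],[0.9,-0.04,0,0,0,0,0],[0.9,-0.04,0,0,0,0,0],[0.89,-0.03,0,0,0,0,0],[0,0,0.9,0,0,0,0],[0,0,1,0,0,0,0],[0,0,1,0,0,0,0],[0,0,0.6,0,0,0,0]]]' 80
python3 -m crank '[[[0,0,0,0,0,0,0],[0,0,0,0,0,0,0],[0,0,0,0,0,0,0],[0,0,0,0,0,0,0],[0,0,0,0,0,0,0],[0,0,0,0,0,0,0],[0,0,0,0,0,0,0],[0,0,0,0,0,0,0]]]' 80
python3 - <<'E'
from h import *
s=sense();Rm=R(s["ee_rot"]);print(s["eef_pos"],s["force"],np.degrees(np.arctan2(Rm[1,:2],Rm[0,:2])))
axis=s["eef_pos"]+Rm@[.6,.2,0];print("axis",axis,"units",Rm.T@(np.array([530.7,-173.3,axis[2]])-axis)/25)
a=capture("scene");b=capture("side")
g=lambda i,n:(lambda u,v:cv2.resize(i[int(v)-38:int(v)+37,int(u)-50:int(u)+50],(400,300),interpolation=cv2.INTER_CUBIC))(*proj(n,np.array([531,-173,75])))
cv2.imwrite("pics/c4.png",np.hstack([g(a,"scene"),g(b,"side")]))
E
```

```text
time_s: 9.25
eef_pos: [529.6, -174.6, 167.0]
ee_rot: [-0.001, 0.331, 0.944, 0.0]
force: [0.2, 0.1, -1.2]
grip_width: 0.107
grip_force: 80.7
time_s: 10.05
eef_pos: [530.3, -175.0, 168.9]
ee_rot: [0.0, 0.331, 0.944, 0.0]
force: [-0.3, -1.0, -2.3]
grip_width: 0.102
grip_force: 80.7
[ 530.25961378 -174.97463654  168.85651046] [-0.32324836 -1.04442482 -2.25201529] [141.35370218  51.35370234]
axis [ 529.9159063  -174.44372678  168.85647119] units [4.07520192e-03 5.53177632e-02 1.72114575e-06]
```

View pics/c4.png

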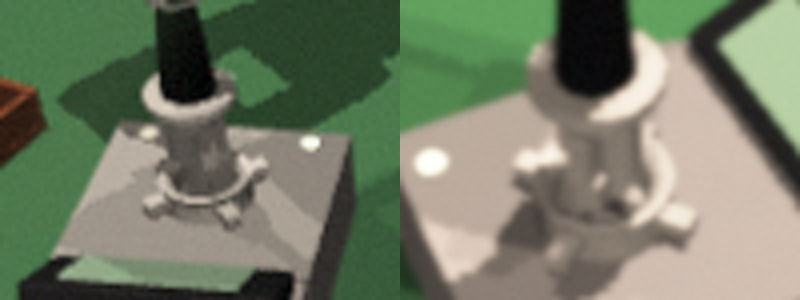

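The foot hangs over the socket with its lugs over the slots in both views: scene crop (200,165) and side crop (600,190). I'll nudge +y by 1.4 mm and lower it in stages while watching force.

```bash
python3 -m crank '[[[0,0.055,0,0,0,0,0],[0,0,0.2,0,0,0,0],[0,0,0.2,0,0,0,0],[0,0,0.2,0,0,0,0],[0,0,0.2,0,0,0,0],[0,0,0.1,0,0,0,0],[0,0,0,0,0,0,0],[0,0,0,0,0,0,0]]]' 80
python3 -m crank '[[[0,0,0.1,0,0,0,0],[0,0,0.1,0,0,0,0],[0,0,0.1,0,0,0,0],[0,0,0.1,0,0,0,0],[0,0,0.1,0,0,0,0],[0,0,0,0,0,0,0],[0,0,0,0,0,0,0],[0,0,0,0,0,0,0]]]' 80
```

```text
time_s: 10.95
eef_pos: [531.2, -173.9, 146.4]
ee_rot: [0.0, 0.331, 0.944, -0.0]
force: [-0.1, -0.1, -0.6]
grip_width: 0.105
grip_force: 80.7
time_s: 11.75
eef_pos: [531.2, -173.9, 133.9]
ee_rot: [0.0, 0.331, 0.944, -0.0]
force: [0.1, -0.2, -1.7]
grip_width: 0.106
grip_force: 80.7
```

No contact force, and the foot is about 23 mm deep, so the lugs have entered the slots. Pressing on to the spring.

```bash
python3 -m crank '[[[0,0,0.08,0,0,0,0],[0,0,0.08,0,0,0,0],[0,0,0.08,0,0,0,0],[0,0,0.06,0,0,0,0],[0,0,0.04,0,0,0,0],[0,0,0.02,0,0,0,0],[0,0,0,0,0,0,0],[0,0,0,0,0,0,0]]]' 80
python3 -m crank '[[[0,0,0.02,0,0,0,0],[0,0,0.02,0,0,0,0],[0,0,0,0,0,0,0],[0,0,0,0,0,0,0],[0,0,0,0,0,0,0],[0,0,0,0,0,0,0],[0,0,0,0,0,0,0],[0,0,0,0,0,0,0]]]' 80
```

```text
time_s: 12.55
eef_pos: [531.2, -174.0, 125.2]
ee_rot: [0.0, 0.331, 0.944, -0.0]
force: [-2.1, -0.0, 5.3]
grip_width: 0.106
grip_force: 81.8
time_s: 13.35
eef_pos: [531.2, -174.0, 124.3]
ee_rot: [0.0, 0.331, 0.944, -0.0]
force: [-2.2, 0.9, 6.0]
grip_width: 0.106
grip_force: 82.0
```

```bash
python3 -m crank '[[[0,0,0.03,0,0,0,0],[0,0,0.03,0,0,0,0],[0,0,0,0,0,0,0],[0,0,0,0,0,0,0],[0,0,0,0,0,0,0],[0,0,0,0,0,0,0],[0,0,0,0,0,0,0],[0,0,0,0,0,0,0]]]' 80
python3 -m crank '[[[0,0,0.03,0,0,0,0],[0,0,0,0,0,0,0],[0,0,0,0,0,0,0],[0,0,0,0,0,0,0],[0,0,0,0,0,0,0],[0,0,0,0,0,0,0],[0,0,0,0,0,0,0],[0,0,0,0,0,0,0]]]' 80
```

```text
time_s: 14.15
eef_pos: [531.3, -174.0, 123.4]
ee_rot: [0.001, 0.331, 0.944, -0.0]
force: [-4.0, 2.4, 11.1]
grip_width: 0.105
grip_force: 83.3
time_s: 14.95
eef_pos: [531.4, -174.0, 123.4]
ee_rot: [0.001, 0.331, 0.944, -0.0]
force: [-5.7, 2.2, 15.7]
grip_width: 0.106
grip_force: 84.5
```

The force rose with no further travel at TCP z 123.4, and the predicted home is 123, so the collar is on the rim. One last look to confirm.

Run:
```python
from h import *
a=capture("scene");b=capture("side")
g=lambda i,n:(lambda u,v:cv2.resize(i[int(v)-38:int(v)+37,int(u)-50:int(u)+50],(400,300),interpolation=cv2.INTER_CUBIC))(*proj(n,np.array([531,-173,75])))
cv2.imwrite("pics/c5.png",np.hstack([g(a,"scene"),g(b,"side")]))
```

```text
(no output)
```

View pics/c5.png

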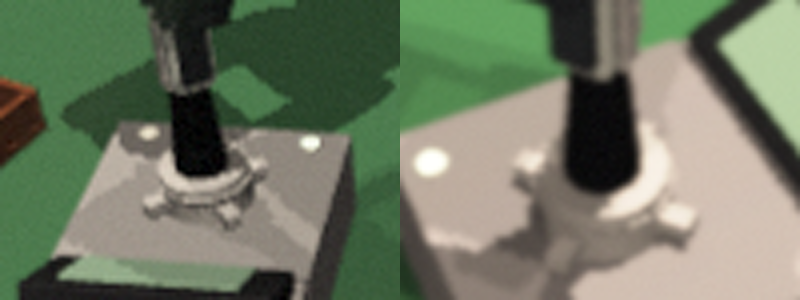

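Both views show the collar flush on the rim (scene crop 205,183; side crop 605,195), with the mandrel upright and still held.

```bash
python3 -c "
from rig import *
print(finish_job())"
```

```text
the job is handed in; nothing more can be done
None
```

The keyed mandrel is in the reader's socket with its lugs meshed and its collar on the rim, still gripped upright and pressed down with about 16 N; I handed the job in at about 15 s, and no verdict came back.

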